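Locate a test-fixture carrier plate on two dowels and an end stop

ROBOT

A 7-joint arm with a two-finger parallel gripper is mounted at the origin on the work surface; the furniture and walls round the work are solid. World frame = base frame: x ahead of the robot, y to its left, z up, the work surface at z = 0. Lengths are in m, angles in rad, forces in N, time in s.
With the tool pointing down it reaches from about 0.425 to 1.025 m from the base axis. Payload 9.4 kg.
Tool frame: the origin (TCP) lies midway between the tips of the shut fingers; the grasp point (between the pads) lies 19 mm behind it; x points along the fingers, y is the direction in which the jaws open and shut, and the axes are right-handed (so a half turn about x gives the same grasp; the last joint's range is limited). The gripper opens to 93 mm and grips with 3 to 60 N. Pads are 15 mm wide; open, the fingers measure 128 mm over their backs; the gripper's body (75 mm by 188 mm) begins 65 mm behind the grasp point.
Start: joints at [-1.213, 0.599, -0.003, 1.599, 0.002, 0.943, -0.08], TCP at [0.305, 0.658, 0.219] pointing down, gripper open.
Joint ranges: [-2.57, 2.57], [-0.35, 1.97], [-1.29, 1.29], [0.11, 2.56], [-1.05, 4.19], [0.11, 1.86], [-2.63, 2.63]. Speed limits (rad/s): [2.22, 2.22, 3.01, 3.01, 3.14, 3.14, 3.14].

INTERFACE

Orientations are given as [roll, pitch, yaw] about the fixed x, y, z axes, in that order (R = Rz(yaw) Ry(pitch) Rx(roll)).
In Python, from plant import move_ptp, move_l, move_joints, move_gripper, pause, inverse_kinematics, get_image, camera_model, PlanningError, close_job, look_for, landmark_of, get_clock, get_q, get_joint_vel, get_joint_torque, get_eef_pos, get_tool_rot, get_ft_force, get_wrist_torque, get_opening gives the robot as it stands. Calls block until the motion is done:
- move_ptp(position, orientation): joint-space move of the TCP to a pose.
- move_l(position, feed=0.15, rot=None): straight line of the TCP; rot=None keeps the orientation; feed is the mean speed in m/s.
- move_joints(angles): joint-space move.
- move_gripper(opening, grip_force=None): opening from 0.0 (shut) to 1.0 (fully open); grip_force is the grip in N (None keeps the last); returns when the fingers have stopped.
- pause(seconds).
- inverse_kinematics(position, orientation): joint angles nearest the present ones, or None.
- get_image(name): name is "side" or "top" or "wrist"; returns the picture (384x512x3 uint8, blue, green, red); there is no depth.
- camera_model(name): a dict with "vertical_fov" (degrees; the focal length in pixels is half the picture's height over the tangent of half this angle, whatever the lens; pixels are square), "cx", "cy" (the principal point, pixels), "rvec" (rotation vector, rad) and "tvec" (3), from world to camera coordinates, as OpenCV has them. Camera axes: x right, y down, z forward; pixel columns grow to the right and rows downward; lengths in m; the calibration is good to about 2 mm. A picture is of the moment at which its call begins: read the wrist's pose just before it. camera_model takes no time and is no camera call; for the wrist camera it gives the pose at the moment of the call.
A pose or a line that the arm cannot do raises PlanningError and nothing moves.
- close_job(): hands the job in, once; it reports no verdict.
Trained networks look in the newest picture that a camera, given by its name, has taken for a name from the list of things; names that differ only in an ending like _2 or _b are one class to them, and where a whole thing is asked for, a point or a joint stands for the part that bears it (a point fixed in the world has none). Each returns a list of dicts, best first, with "p" (0 to 1); they miss things now and then, are a little off and sometimes report something else, mostly with a low value. They report only what shows in the picture. A call takes as long as a camera call.
- look_for(camera, target): "bbox" ([left, top, right, bottom] in pixels, round what is visible of it).
- landmark_of(camera, target): "position" ([column, row] in pixels: a listed point, or the origin of a listed thing).
Readings, each from a call of its own:
- get_clock(): time.
- get_q(): joint angles.
- get_joint_vel(): joint speeds.
- get_joint_torque(): joint torques, N m.
- get_eef_pos(): TCP position.
- get_tool_rot(): TCP orientation.
- get_ft_force(): force on the tool from outside, world axes, zero at the start.
- get_wrist_torque(): the same for the moment, N m.
- get_opening(): opening from 0.0 (shut) to 1.0 (fully open).
Only numpy, scipy, OpenCV 4.12 (cv2) and the standard library are available. Lean on these libraries where they do the work, as an engineer would, in place of code of your own. Each camera call takes 0.05 s, during which the arm holds its last target.

TASK

Pick up the loose carrier plate by its round knob and lay it flat on the fixture base, connector end away from the end stop and clear of all the locators. Then press its long edge gently home against both dowels at once, and after that slide it along them until its end presses gently on the end stop. Leave it lying there, touching all three locators, without ever pushing hard on any of them or disturbing the small things around.

Things in the scene. Friction and masses are not known exactly. Their poses are not given: they have to be found in the camera images.
- base: Fixture base: dark steel plate fixed to the bench, 132 (x) x 160 (y) x 20 mm, flat top 20 mm above the bench. Origin: centre of its underside; z up. Two dowels stand on its +x side, the end stop on its -y side. A located plate has its origin at (15, -5, 20) mm in this frame and the base's yaw, so its long edge is at x = 50 mm.
- dowel_left: Rigid upright steel dowel, 10 mm diameter, 9 mm high on the base top, at (55, 33) mm in the base frame; origin: centre of its foot. A push of about 10 N on the plate midway between the dowels seats it: 1 N or more at each dowel together for 0.3 s, plate still clear of the end stop. Over 20 N on one dowel is too hard.
- dowel_right: The same dowel pin, at (55, -43) mm in the base frame; the same force limits.
- end_stop: Rigid steel block, 34 (x) x 18 (y) mm, 14 mm high over its screws, on the base top, with a round nose (12 mm diameter, 9 mm high) towards the base's +y. Origin: tip of the nose at the base top, at (15, -60) mm in the base frame. Seating: 1 N or more on it for 0.3 s, plate still against both dowels; over 20 N is too hard.
- plate: Loose aluminium plate, 70 (x) x 110 (y) x 12 mm, about 0.45 kg, round black knob on its middle (26 mm diameter, 18 to 48 mm above the underside, to grip from above). Origin: centre of the underside; z up. +x long edge goes to the dowels, -y end to the stop. Starts on the pad; sliding on the base takes 2 to 4 N. Its free edges can be pushed with the fingertips.
- pad: Dark foam-rubber rest fixed to the bench, 110 (x) x 120 (y) x 16 mm, on which the plate starts; origin: centre of its underside.
- connector (a point): Top of the small brass connector block (20 x 10 mm, rising 12 mm above the plate's top) near the plate's +y end, at (0, 34, 24) mm in the plate frame; it marks the connector end.
- edge_left (a point): Point on the plate's +x long edge that comes to the left dowel, at (35, 38, 6) mm in the plate frame.
- edge_right (a point): Point on the plate's +x long edge that comes to the right dowel, at (35, -38, 6) mm in the plate frame.
- edge_end (a point): Middle of the plate's -y short end, which comes to the end stop, at (0, -55, 6) mm in the plate frame.
- flux_pot: Small jar, 37 mm across, 28 mm high, origin at its underside: a bystander.
- adapter_n: Coaxial adapter lying on the bench, 20 x 42 x 21 mm, origin at its underside: a bystander.
- dust_cap: Black cap, 21 mm across, 18 mm high, origin at its underside: a bystander.

How it is judged:
By the outcome, as a careful person would: the job done as asked, in the order asked, and still so for the second after the job is handed in, with the robot touching nothing.
It also fails if it takes over 72 s, if anything falls off the work surface, if the arm or the gripper's body presses on something with over 40 N, if the wrist force passes 120 N, or if a joint passes its speed limit or range.

## Working session

There is one attempt and no reset: what is moved stays moved. The work goes in short steps, each a Python script; the robot and the scene stay as the last script left them, time stands still between calls to the robot, and variables do not carry over. Pictures are saved under pics/ and viewed, and the job is handed in when it is done.

```bash
ls; mkdir -p pics; python3 - <<'E'
from plant import *
import cv2
for n in ["side","top","wrist"]:
    im=get_image(n); cv2.imwrite(f"pics/a_{n}.png",im)
    print(n,camera_model(n))
    if n!="wrist":
        for t in ["base","dowel_left","dowel_right","end_stop","plate","pad","connector","edge_left","edge_right","edge_end","flux_pot","adapter_n","dust_cap"]:
            r=landmark_of(n,t); print(t,[(round(a["p"],2),[round(v,1) for v in a["position"]]) for a in r[:2]])
print(get_clock(),get_eef_pos(),get_tool_rot(),get_opening())
E
```

```text
pics
side {'vertical_fov': 51.59290000486068, 'cx': 251.3212223303304, 'cy': 196.39727535582523, 'rvec': array([ 0.04237372, -2.61296249,  1.66751835]), 'tvec': array([0.55385039, 0.10167614, 0.7999395 ])}
base [(0.63, [238.0, 276.6])]
dowel_left [(0.53, [201.8, 269.2])]
dowel_right [(0.61, [215.1, 247.7])]
end_stop [(0.69, [236.1, 249.3])]
plate [(0.81, [242.7, 212.6])]
pad [(0.6, [242.3, 216.9])]
connector [(0.79, [256.5, 205.3])]
edge_left [(0.59, [250.7, 221.6])]
edge_right [(0.92, [220.0, 214.9]), (0.28, [237.9, 248.4])]
edge_end [(0.73, [220.6, 204.9])]
flux_pot [(0.43, [188.2, 189.4])]
adapter_n [(0.4, [326.8, 227.5])]
dust_cap [(0.52, [345.3, 269.1])]
top {'vertical_fov': 45.76804333836477, 'cx': 262.58714656330557, 'cy': 195.4894020563311, 'rvec': array([ 2.18331512, -2.18136005,  0.13383841]), 'tvec': array([-0.08127242,  0.55987399,  1.02366069])}
base [(0.8, [185.4, 193.9])]
dowel_left [(0.65, [268.9, 168.5])]
dowel_right [(0.18, [264.8, 270.3])]
end_stop [(0.65, [204.9, 189.2])]
plate [(0.61, [273.1, 188.5])]
pad [(0.77, [274.8, 186.3])]
connector []
edge_left [(0.87, [256.5, 199.2])]
edge_right []
edge_end [(0.7, [283.4, 168.7])]
flux_pot [(0.7, [342.5, 128.1])]
adapter_n [(0.64, [265.9, 270.1]), (0.63, [208.0, 191.4])]
dust_cap [(0.41, [189.1, 276.3])]
wrist {'vertical_fov': 67.18193152911752, 'cx': 254.1925503296199, 'cy': 190.12155954825192, 'rvec': array([-2.42785841, -1.55007487, -0.23321097]), 'tvec': array([-0.72370804, -0.0346235 ,  0.39229315])}
1.45 [0.30536799 0.65753322 0.21860358] [-0.70718887  1.57075516 -1.14194312] 0.9985594277075346
```

View pics/a_top.png

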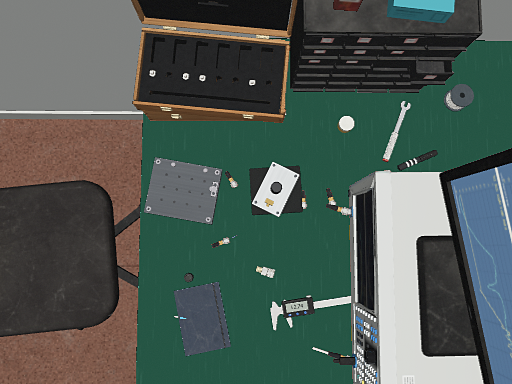

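View pics/a_side.png

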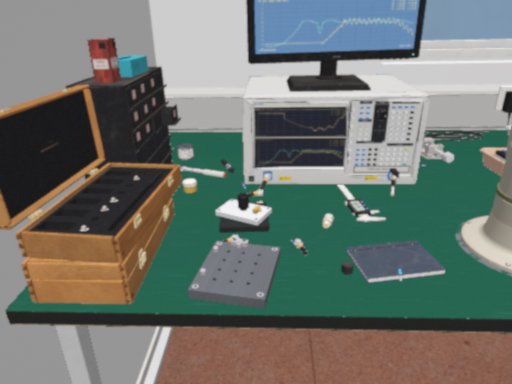

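View pics/a_wrist.png

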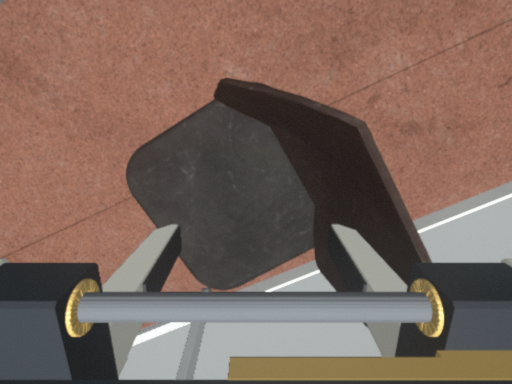

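```bash
cat > h.py <<'E'
from plant import *
import numpy as np, cv2
def K(m):
    f=192/np.tan(np.radians(m["vertical_fov"])/2)
    return f,np.array([[f,0,m["cx"]],[0,f,m["cy"]],[0,0,1]])
def px2w(m,uv,z):
    f,k=K(m); R=cv2.Rodrigues(m["rvec"])[0]; t=np.array(m["tvec"]).ravel()
    c=-R.T@t; d=R.T@np.linalg.solve(k,[uv[0],uv[1],1.0])
    s=(z-c[2])/d[2]; return c+s*d
def w2px(m,p):
    f,k=K(m)
    return cv2.projectPoints(np.array(p,float).reshape(-1,3),np.array(m["rvec"]),np.array(m["tvec"]),k,None)[0].reshape(-1,2)
E
python3 - <<'E'
from h import *
m=camera_model("top"); s=camera_model("side")
im=cv2.imread("pics/a_top.png")
cv2.imwrite("pics/b.png",cv2.resize(im[140:290,130:330],None,fx=4,fy=4,interpolation=cv2.INTER_CUBIC))
im=cv2.imread("pics/a_side.png")
cv2.imwrite("pics/c.png",cv2.resize(im[170:310,170:370],None,fx=4,fy=4,interpolation=cv2.INTER_CUBIC))
for n,uv,z in [("base",(185.4,193.9),0),("stop",(213,188),.034),("plate",(273,188.5),.016),("knob",(276.5,187.5),.064),("pad",(274.8,186.3),0),("conn",(269,202),.04),("flux",(345,124),.028),("adapter",(266,271),.02),("cap",(189,277),.018)]:
    print(n,px2w(m,uv,z).round(3))
for n,uv,z in [("base",(238,276.6),0),("dl",(201.8,269.2),.02),("dr",(215,247.7),.02),("stop",(236,249.3),.02),("knob",(243,196),.064),("conn",(256.5,205.3),.04),("cap",(345,269),.0)]:
    print("s",n,px2w(s,uv,z).round(3))
E
```

```text
base [0.566 0.101 0.   ]
stop [0.576 0.033 0.034]
plate [ 0.578 -0.106  0.016]
knob [ 0.574 -0.111  0.064]
pad [ 0.585 -0.111  0.   ]
conn [ 0.544 -0.095  0.04 ]
flux [ 0.73  -0.275  0.028]
adapter [ 0.387 -0.089  0.02 ]
cap [0.373 0.087 0.018]
s base [0.574 0.109 0.   ]
s dl [0.639 0.115 0.02 ]
s dr [0.624 0.043 0.02 ]
s stop [0.582 0.048 0.02 ]
s knob [ 0.577 -0.105  0.064]
s conn [ 0.547 -0.106  0.04 ]
s cap [ 0.375  0.082 -0.   ]
```

View pics/b.png

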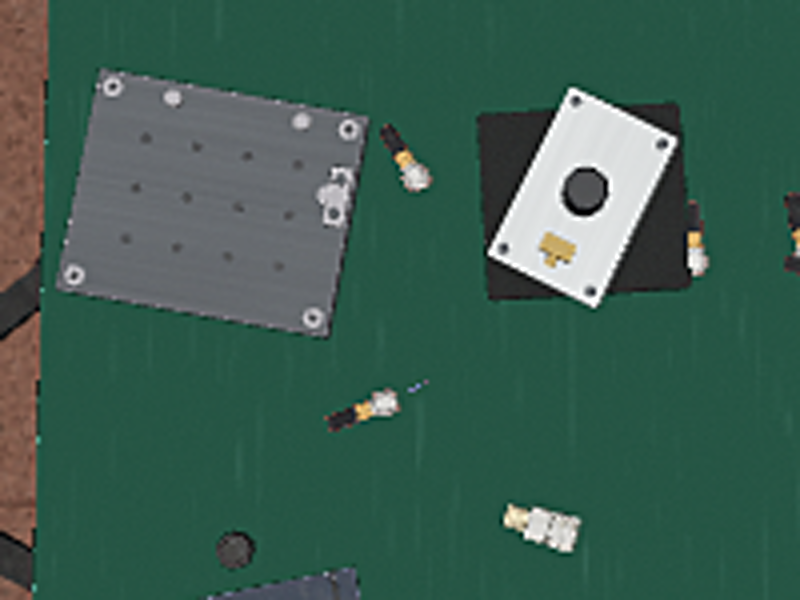

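View pics/c.png

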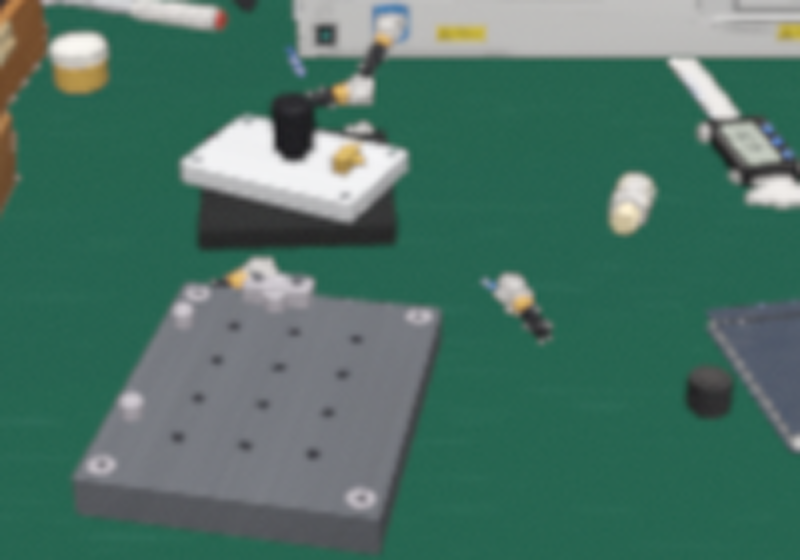

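```bash
python3 - <<'E'
from h import *
m=camera_model("top")
def P(u,v,z): return px2w(m,(u/4+130-.4,v/4+140-.4),z)[:2]
B=np.array([P(*c,.02) for c in [(100,70),(368,118),(328,338),(57,290)]])
print(B.round(4), B.mean(0), [np.linalg.norm(B[i]-B[i-1]).round(4) for i in range(4)])
d=np.array([P(172,97,.029),P(301,121,.029)]);print("dow",d.round(4),np.linalg.norm(d[0]-d[1]), np.degrees(np.arctan2(*(d[0]-d[1])[::-1]))-90)
e=B[0]-B[1]+B[3]-B[2];print("base yaw",np.degrees(np.arctan2(e[1],e[0]))-90)
Q=np.array([P(*c,.028) for c in [(572,87),(678,140),(596,306),(488,253)]])
print(Q.round(4),Q.mean(0), [np.linalg.norm(Q[i]-Q[i-1]).round(4) for i in range(4)])
e=Q[3]-Q[0]+Q[2]-Q[1];print("plate yaw",np.degrees(np.arctan2(e[1],e[0]))-90)
print(P(585,190,.064))
# gripper/camera relation
w=camera_model("wrist");R=cv2.Rodrigues(w["rvec"])[0];print("wrist cam c",-R.T@w["tvec"],"axes",R.round(2))
from scipy.spatial.transform import Rotation as Ro
print(Ro.from_euler('xyz',get_tool_rot()).as_matrix().round(3))
E
```

```text
[[0.6504 0.1715]
 [0.6226 0.015 ]
 [0.4941 0.0369]
 [0.5217 0.1933]] [0.57221539 0.10417308] [np.float64(0.1306), np.float64(0.159), np.float64(0.1304), np.float64(0.1588)]
dow [[0.6331 0.1278]
 [0.6193 0.0531]] 0.0759410605039501 -10.459864517174694
base yaw -10.036515394632815
[[ 0.6401 -0.1042]
 [ 0.6091 -0.1659]
 [ 0.5123 -0.1177]
 [ 0.5429 -0.0554]] [ 0.5760838  -0.11078857] [np.float64(0.1088), np.float64(0.0691), np.float64(0.1081), np.float64(0.0694)]
plate yaw 63.44398335257239
[ 0.575396   -0.10963955]
wrist cam c [0.22983657 0.69121968 0.38501499] axes [[ 0.42  0.91 -0.  ]
 [ 0.87 -0.4   0.29]
 [ 0.27 -0.12 -0.96]]
[[ 0.     0.421  0.907]
 [-0.     0.907 -0.421]
 [-1.    -0.     0.   ]]
```

```bash
cat >> h.py <<'E'
def ori(th): return [np.pi/2-th,np.pi/2,0.0]
def net(n,ts):
    for t in ts:
        r=landmark_of(n,t); print(t,[(round(a["p"],2),[round(v,1) for v in a["position"]]) for a in r[:2]])
E
python3 - <<'E'
from h import *
th=np.radians(63.4)
for nm,p in [("base",(.575,.095,.24)),("plate",(.5755,-.110,.16))]:
    t=get_clock(); move_ptp(p,ori(th)); pause(.2)
    m=camera_model("wrist"); im=get_image("wrist"); cv2.imwrite(f"pics/w_{nm}.png",im); np.save(f"m_{nm}.npy",m,allow_pickle=True)
    print(get_clock()-t,get_clock(),get_q().round(2) if hasattr(get_q(),'round') else get_q(),get_eef_pos())
    net("wrist",["dowel_left","dowel_right","end_stop","base"] if nm=="base" else ["plate","connector","edge_left","edge_right","edge_end"])
print(get_ft_force())
E
```

```text
2.4833 3.9333 [-0.34  0.41  0.11  1.91 -0.06  0.83  0.91] [0.57496864 0.09552974 0.239912  ]
dowel_left [(0.5, [294.5, 190.9])]
dowel_right [(0.6, [262.8, 156.4]), (0.48, [242.5, 205.5])]
end_stop [(0.81, [223.4, 184.5])]
base [(0.6, [260.8, 156.9])]
1.1334 5.2667 [ 0.01  0.51  0.12  1.98 -0.09  0.65  1.29] [ 0.57605827 -0.10839513  0.16049342]
plate [(0.94, [253.6, 177.4])]
connector [(0.88, [257.3, 152.8])]
edge_left [(0.96, [286.1, 145.6])]
edge_right [(0.76, [289.5, 212.7])]
edge_end [(0.9, [252.5, 227.1])]
[-0.3361022  -0.62280543 -0.61103144]
```

View pics/w_base.png

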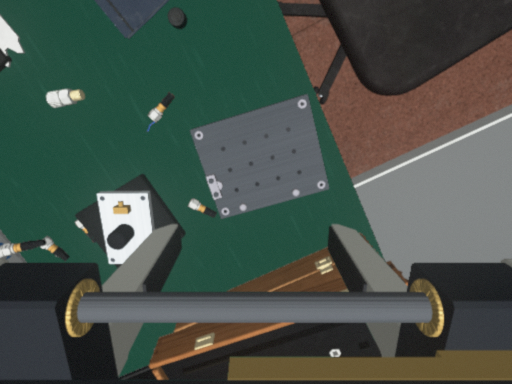

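View pics/w_plate.png

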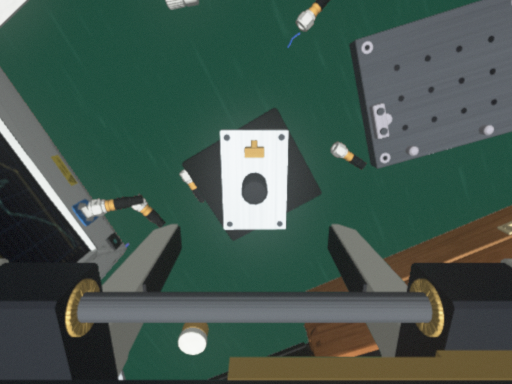

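```bash
python3 - <<'E'
from h import *
for nm,c in [("base",(185,90,345,225)),("plate",(215,125,295,235)),("plate",(350,0,512,170))]:
    im=cv2.imread(f"pics/w_{nm}.png")[c[1]:c[3],c[0]:c[2]]
    cv2.imwrite(f"pics/z_{nm}{c[0]}.png",cv2.resize(im,None,fx=4,fy=4,interpolation=cv2.INTER_CUBIC))
E
```

```text
(no output)
```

View pics/z_base185.png

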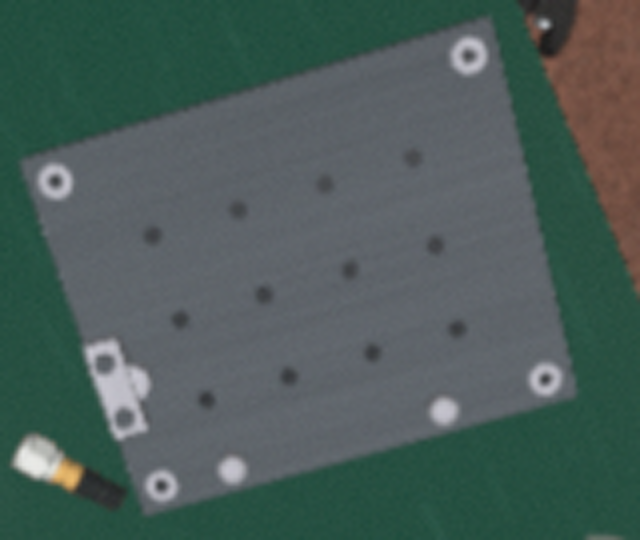

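View pics/z_plate215.png

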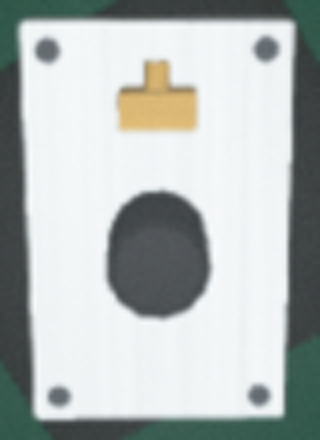

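View pics/z_plate350.png

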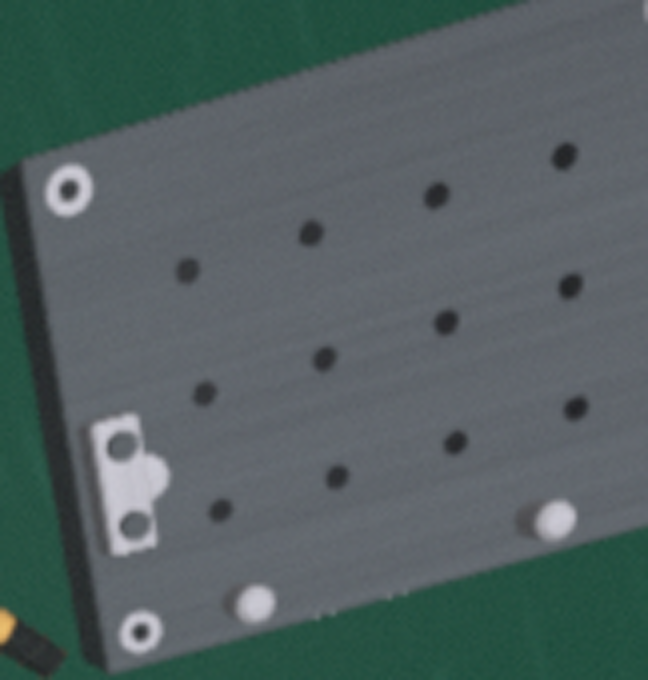

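```bash
python3 - <<'E'
from h import *
mb=np.load("m_base.npy",allow_pickle=True).item(); mp=np.load("m_plate.npy",allow_pickle=True).item()
def P(m,o,u,v,z): return px2w(m,((u+.5)/4-.5+o[0],(v+.5)/4-.5+o[1]),z)[:2]
deg=lambda e:np.degrees(np.arctan2(e[1],e[0]))
B=np.array([P(mb,(185,90),*c,.02) for c in [(573,397),(146,515),(22,158),(491,16)]])
print("base",B.mean(0).round(4),[np.linalg.norm(B[i]-B[i-1]).round(4) for i in range(4)],deg(B[0]-B[1])-90,deg(B[3]-B[2])-90)
for m,o,l,r in [(mb,(185,90),(444,411),(232,470)),(mp,(350,0),(556,520),(256,604))]:
    d=np.array([P(m,o,*l,.029),P(m,o,*r,.029)]);print("dow",d.round(4),np.linalg.norm(d[0]-d[1]),deg(d[0]-d[1])-90)
# hole grid / corners from plate view
c=np.array([P(mp,(350,0),*c,.02) for c in [(22,158),(108,672)]]);print("base -y corners",c.round(4),deg(c[1]-c[0]))
print("nose tip",P(mp,(350,0),170,477,.029))
print("nose tip b",P(mb,(185,90),151,385,.029))
Q=np.array([P(mp,(215,125),*c,.028) for c in [(20,20),(294,20),(285,417),(35,417)]])
print("plate",Q.round(4),Q.mean(0).round(4),[np.linalg.norm(Q[i]-Q[i-1]).round(4) for i in range(4)],deg(Q[0]-Q[3])-90,deg(Q[1]-Q[2])-90)
print("knobtop",P(mp,(215,125),159,272,.064))
E
```

```text
base [0.5729 0.1061] [np.float64(0.1311), np.float64(0.157), np.float64(0.1316), np.float64(0.1579)] -10.070145233938646 -10.247802817956185
dow [[0.6326 0.1289]
 [0.6193 0.0541]] 0.07591935856757828 -10.050426866794794
dow [[0.6322 0.1282]
 [0.6191 0.0536]] 0.0756723902399674 -10.01584272064251
base -y corners [[0.494  0.0393]
 [0.6227 0.0159]] -10.311236313126848
nose tip [0.578537   0.04388268]
nose tip b [0.57965616 0.04358156]
plate [[ 0.5109 -0.1162]
 [ 0.5419 -0.0538]
 [ 0.6411 -0.1017]
 [ 0.6097 -0.1649]] [ 0.5759 -0.1092] [np.float64(0.1101), np.float64(0.0696), np.float64(0.1102), np.float64(0.0706)] 63.761130037987414 64.24434586163414
knobtop [ 0.57654857 -0.10940301]
```

```bash
python3 - <<'E'
from h import *
th=np.radians(63.9)
move_ptp((.5762,-.1095,.085),ori(th))
move_l((.5762,-.1095,.040),feed=.06); pause(.1)
f0=np.array(get_ft_force());print("pos",get_eef_pos(),f0)
move_gripper(0.0,20); print("open",get_opening()*93,get_ft_force(),get_wrist_torque())
move_l((.5762,-.1095,.10),feed=.1); pause(.2)
print(get_eef_pos(),np.array(get_ft_force())-f0,get_wrist_torque(),get_opening()*93,get_clock())
m=camera_model("wrist"); im=get_image("wrist"); cv2.imwrite("pics/lift.png",im); np.save("m_lift.npy",m,allow_pickle=True)
net("wrist",["plate","connector","edge_left","edge_right"])
im=get_image("side"); cv2.imwrite("pics/lift_s.png",cv2.resize(im[150:310,150:370],None,fx=3,fy=3))
E
```

```text
pos [ 0.57643429 -0.10954546  0.04032109] [ 0.29628219 -0.3026476  -0.52237086]
open 25.316892131911562 [ 0.68600253  1.12458422 -0.88924641] [ 0.14099646 -0.12505678  0.03010895]
[ 0.57579494 -0.10943655  0.09929112] [-0.15110713  0.37215582 -3.9550758 ] [-0.00703836 -0.02322658 -0.01143654] 25.48769841231108 8.925
plate [(0.61, [250.9, 223.0])]
connector [(0.89, [253.2, 188.4])]
edge_left [(0.82, [307.5, 172.8])]
edge_right []
```

View pics/lift.png

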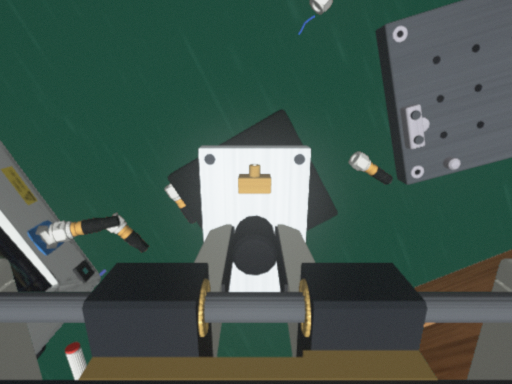

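View pics/lift_s.png

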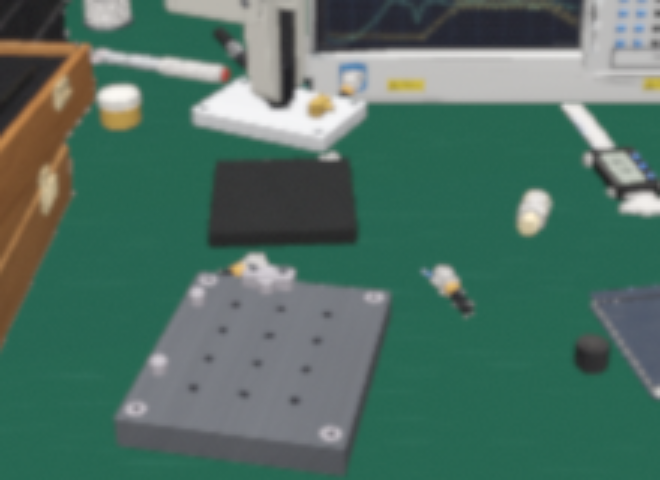

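```bash
cat >> h.py <<'E'
yb=np.radians(-10.1)
ex=np.array([np.cos(yb),np.sin(yb)]); ey=np.array([-ex[1],ex[0]])
T0=np.array([.5865,.0981])   # located plate origin
def bp(dx,dy): return T0+dx*ex+dy*ey
def rel(p): d=np.array(p[:2])-T0; return np.array([d@ex,d@ey])*1000
def fb():
    f=np.mean([get_ft_force() for _ in range(3)],0); return np.array([f[:2]@ex,f[:2]@ey,f[2]])
E
python3 - <<'E'
from h import *
m=np.load("m_lift.npy",allow_pickle=True).item()
a=px2w(m,(200.5,147),.0872);b=px2w(m,(309.5,147),.0872);print(a,b,np.linalg.norm(a-b),np.degrees(np.arctan2(*(b-a)[1::-1])))
mid=(a+b)/2; th=np.radians(63.9); print("center est",mid[:2]-.055*np.array([-np.sin(th),np.cos(th)]))
t=get_clock()
p=bp(-.008,.010)
move_ptp((*p,.10),ori(yb)); pause(.2)
print(get_clock()-t,get_eef_pos(),rel(get_eef_pos()),fb(),get_q())
m=camera_model("wrist"); im=get_image("wrist"); cv2.imwrite("pics/over.png",im); np.save("m_over.npy",m,allow_pickle=True)
E
```

```text
[ 0.51072502 -0.11596993  0.0872    ] [ 0.54032563 -0.05547217  0.0872    ] 0.06735113685912808 63.928217828165494
center est [ 0.57491684 -0.10991771]
1.3167000000000009 [0.58059398 0.10806244 0.10012674] [-7.56157762  8.77233805] [ 0.72591397 -0.68014622 -4.25581103] [-0.61435883  0.6513813   0.50988917  2.03357243 -0.55674225  0.59411325
  0.10273769]
```

View pics/over.png

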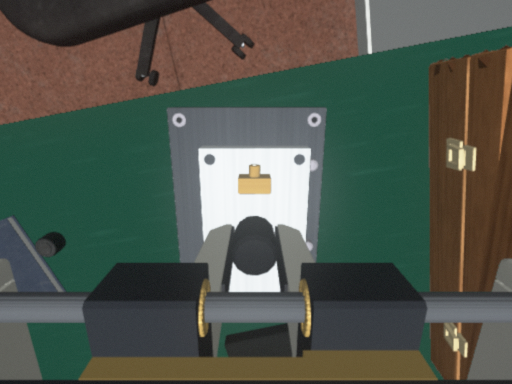

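```bash
python3 - <<'E'
from h import *
t=get_clock()
p=bp(-.008,.010)
f0=fb()
move_l((*p,.052),feed=.08); pause(.15)
print(get_eef_pos(),f0,fb(),get_clock()-t)
z=.050
while z>.040:
    move_l((*p,z),feed=.03); f=fb(); 
    print(round(z,4),get_eef_pos()[2].round(4),f.round(2),round(get_clock()-t,2))
    if f[2]-f0[2]>2.5: break
    z-=.001
E
```

```text
[0.58070126 0.10938649 0.05245524] [-0.52341821 -0.2632078  -3.42923232] [-0.12654385  0.53861789 -3.46213847] 0.9000000000000004
0.05 0.0501 [ 0.04  0.88 -3.15] 1.15
0.049 0.049 [ 0.78 -0.43 -3.63] 1.4
0.048 0.0479 [-0.38 -0.09 -4.29] 1.65
0.047 0.0469 [-0.1   0.04 -4.42] 1.9
0.046 0.0459 [-0.45  0.07 -3.96] 2.15
0.045 0.0449 [ 0.31 -0.37 -3.38] 2.4
0.044 0.044 [-0.5  -0.18 -2.92] 2.65
0.043 0.0439 [-2.27 -0.2   9.53] 2.9
```

```bash
cat >> h.py <<'E'
def st(n=4):
    F=[];M=[]
    for _ in range(n):
        F.append(get_ft_force());M.append(get_wrist_torque());pause(.01)
    f=np.mean(F,0);w=np.mean(M,0)
    return np.array([f[:2]@ex,f[:2]@ey,f[2],w[2]]).round(2)
E
python3 - <<'E'
from h import *
t=get_clock()
p=bp(-.008,.010)
move_l((*p,.0440),feed=.03)
move_gripper(.36); pause(.1); print("free",st(),rel(get_eef_pos()))
b=st()
move_gripper(0,12); pause(.1); print("grip",st(),get_opening()*93,rel(get_eef_pos()),round(get_clock()-t,2))
dx=-.008
for i in range(8):
    dx+=.001
    move_l((*bp(dx,.010),.0440),feed=.02); s=st(); print(round(dx*1e3,1),rel(get_eef_pos()).round(2),s,round(get_clock()-t,2))
    if s[0]-b[0]<-5 or abs(s[3]-b[3])>.12: break
E
```

```text
free [ 0.16  0.54  0.49 -0.01] [-7.99388321  9.97607349]
grip [-0.01  0.12  0.07  0.  ] 25.575764069430296 [-7.98664799  9.99085227] 1.27
-7.0 [-7.99 10.  ] [-4.89 -0.13  4.62 -0.02] 1.55
```

```bash
python3 - <<'E'
from h import *
t=get_clock()
dx=-.007
z=.0442
for i in range(16):
    dx+=.0005
    move_l((*bp(dx,.010),z),feed=.02); s=st(3); print(round(dx*1e3,1),rel(get_eef_pos()).round(2),get_eef_pos()[2].round(4),s,round(get_clock()-t,2))
    if s[0]<-9 or abs(s[3])>.12: break
E
```

```text
-6.5 [-6.19 10.  ] 0.044 [-1.45  0.23 -2.33  0.03] 0.28
-6.0 [-5.62  9.95] 0.0441 [ 0.28 -0.17 -4.25 -0.04] 0.55
-5.5 [-5.35  9.97] 0.0442 [ 0.07 -0.22 -3.93  0.04] 0.82
-5.0 [-4.96  9.97] 0.0442 [ 0.16 -0.06 -3.96 -0.02] 1.1
-4.5 [-4.45 10.  ] 0.0442 [ 0.16 -0.6  -4.07  0.05] 1.37
-4.0 [-3.95 10.  ] 0.0442 [ 0.32 -0.33 -3.64  0.03] 1.65
-3.5 [-3.46  9.99] 0.0442 [-0.44 -0.03 -4.11 -0.02] 1.92
-3.0 [-2.96  9.99] 0.0442 [ 0.33 -0.04 -4.57 -0.02] 2.2
-2.5 [-2.47 10.03] 0.0442 [-0.31  0.34 -4.09 -0.01] 2.47
-2.0 [-1.97  9.99] 0.0442 [-0.43 -0.09 -3.96  0.  ] 2.75
-1.5 [-1.47  9.97] 0.0442 [-0.52 -0.01 -3.44 -0.  ] 3.03
-1.0 [-0.97 10.  ] 0.0442 [ 0.1   0.04 -3.85 -0.  ] 3.3
-0.5 [-0.47  9.99] 0.0442 [ 0.52 -0.08 -3.65  0.03] 3.58
0.0 [0.03 9.99] 0.0442 [ 0.07  0.23 -3.65  0.02] 3.85
0.5 [0.53 9.98] 0.0442 [-0.04 -0.24 -3.27 -0.02] 4.12
1.0 [ 1.03 10.  ] 0.0442 [-0.46 -0.24 -3.29  0.03] 4.4
```

```bash
python3 - <<'E'
from h import *
t=get_clock()
dx=.001
z=.0442
for i in range(8):
    dx+=.0004
    move_l((*bp(dx,.010),z),feed=.02); s=st(3); print(round(dx*1e3,1),rel(get_eef_pos()).round(2),s,round(get_clock()-t,2))
    if s[0]<-2 or abs(s[3])>.08: break
print(get_clock())
m=camera_model("wrist"); im=get_image("wrist"); cv2.imwrite("pics/d1.png",im); np.save("m_d1.npy",m,allow_pickle=True)
cv2.imwrite("pics/d1z.png",cv2.resize(im[80:260,150:350],None,fx=4,fy=4,interpolation=cv2.INTER_CUBIC)[:600])
E
```

```text
1.4 [1.2  9.99] [-0.81  0.09 -3.63  0.03] 0.27
1.8 [ 1.33 10.02] [-2.48 -0.2  -2.49 -0.03] 0.55
19.9917
```

View pics/d1z.png

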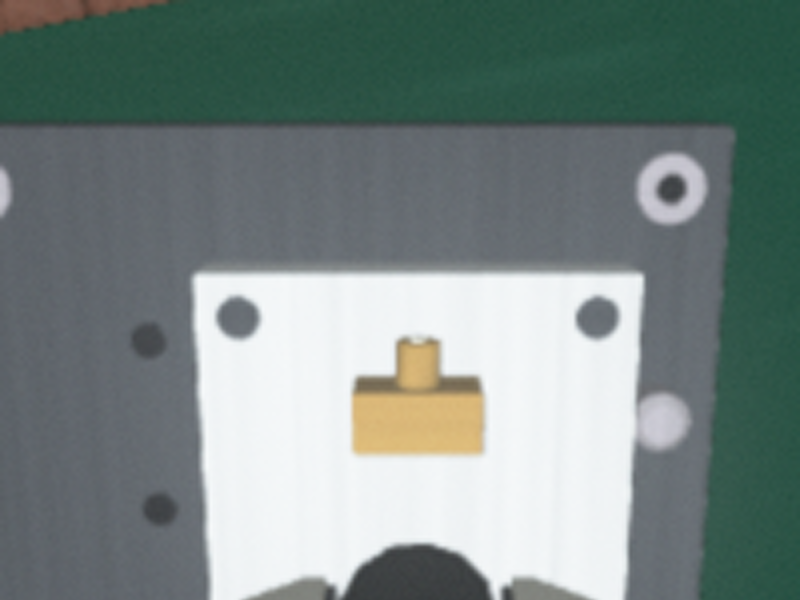

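```bash
python3 - <<'E'
from h import *
t=get_clock()
dx=.0018
move_l((*bp(dx,.010),.0440),feed=.02); print(st(4),get_eef_pos()[2])
for i in range(8):
    dx+=.0003
    move_l((*bp(dx,.010),.0440),feed=.02); s=st(3); print(round(dx*1e3,1),rel(get_eef_pos()).round(2),get_eef_pos()[2].round(5),s,round(get_clock()-t,2))
    if s[0]<-8.5 or abs(s[3])>.15: break
pause(.5); print(st(6),rel(get_eef_pos()).round(2))
E
```

```text
[-4.64 -0.37  1.02 -0.01] 0.04403213748169455
2.1 [1.34 9.97] 0.04402 [-6.14  0.12  1.97 -0.01] 0.56
2.4 [ 1.34 10.02] 0.04402 [-7.02 -0.33  3.26 -0.  ] 0.83
2.7 [1.33 9.98] 0.04403 [-7.51 -0.34  3.78  0.02] 1.11
3.0 [1.37 9.99] 0.04403 [-8.39 -0.29  4.82  0.  ] 1.38
3.3 [ 1.38 10.02] 0.04404 [-9.06 -0.37  5.41 -0.03] 1.66
[-9.18 -0.66  5.69  0.02] [1.41 9.96]
```

```bash
python3 - <<'E'
from h import *
t=get_clock()
move_l((*bp(.0039,.010),.0440),feed=.02); pause(.6); print("seat",st(6),rel(get_eef_pos()).round(2))
move_l((*bp(.0026,.010),.0440),feed=.02); print("relax",st(6),rel(get_eef_pos()).round(2))
dy=.010
for i in range(12):
    dy-=.001
    move_l((*bp(.0026,dy),.0440),feed=.02); s=st(3); print(round(dy*1e3,1),rel(get_eef_pos()).round(2),get_eef_pos()[2].round(5),s,round(get_clock()-t,2))
    if s[1]>6 or abs(s[3])>.15 or abs(s[0])>13: break
    if dy<.0035: break
E
```

```text
seat [-1.1e+01 -6.2e-01  7.4e+00  1.0e-02] [1.44 9.97]
relax [-7.1  -0.39  3.65 -0.02] [ 1.38 10.  ]
9.0 [1.39 9.88] 0.04404 [-7.32  1.48  3.44  0.01] 1.48
8.0 [1.38 9.72] 0.04405 [-7.33  4.37  2.74  0.01] 1.75
7.0 [1.37 9.58] 0.04408 [-6.66  6.76  2.56 -0.01] 2.02
```

```bash
python3 - <<'E'
from h import *
t=get_clock()
dy=.007
move_l((*bp(.0018,dy),.0441),feed=.02); print("relax",st(6),rel(get_eef_pos()).round(2))
for i in range(12):
    dy-=.001
    move_l((*bp(.0018,dy),.0441),feed=.02); s=st(3); print(round(dy*1e3,1),rel(get_eef_pos()).round(2),get_eef_pos()[2].round(5),s,round(get_clock()-t,2))
    if s[1]>6 or abs(s[3])>.15 or abs(s[0])>9: break
    if dy<.0035: break
E
```

```text
relax [-4.36  5.3  -0.26  0.02] [1.33 8.95]
6.0 [1.38 8.01] 0.04415 [-4.52  5.22 -0.35  0.04] 0.58
5.0 [1.39 7.03] 0.04413 [-4.71  5.24 -0.47  0.01] 0.85
4.0 [1.37 6.04] 0.04411 [-5.3   4.94  0.52  0.01] 1.12
3.0 [1.37 5.06] 0.04412 [-5.02  5.8   0.03  0.01] 1.4
```

```bash
python3 - <<'E'
from h import *
t=get_clock()
dy=.003
for i in range(22):
    dy-=.001 if dy>.0008 else .0005
    move_l((*bp(.0017,dy),.0441),feed=.02); s=st(3); print(round(dy*1e3,1),rel(get_eef_pos()).round(2),s,round(get_clock()-t,2))
    if s[1]>8.5 or abs(s[3])>.15 or abs(s[0])>9: break
    if dy<-.005: break
pause(.4); print(st(6),rel(get_eef_pos()).round(2),get_clock())
E
```

```text
2.0 [1.36 3.9 ] [-4.26  5.13 -0.    0.02] 0.27
1.0 [1.34 2.93] [-4.36  4.88  0.06  0.02] 0.55
0.0 [1.34 1.92] [-4.55  4.89 -0.55 -0.02] 0.82
-0.5 [1.34 1.49] [-4.3   5.6  -0.43  0.05] 1.1
-1.0 [1.34 1.44] [-4.93  6.4  -0.6   0.03] 1.38
-1.5 [1.37 1.37] [-4.71  7.56  0.4   0.02] 1.65
-2.0 [1.34 1.31] [-5.29  8.85  0.36 -0.03] 1.93
[-4.69  8.42  0.81 -0.  ] [1.34 1.32] 28.05
```

```bash
python3 - <<'E'
from h import *
t=get_clock()
move_l((*bp(.0019,-.0027),.0441),feed=.02); pause(.6); print("stop",st(6),rel(get_eef_pos()).round(2))
move_l((*bp(.0017,-.0003),.0440),feed=.02); print("relax",st(6),rel(get_eef_pos()).round(2))
move_gripper(.45); pause(.2); print("free",st(),rel(get_eef_pos()).round(2),get_eef_pos()[2],get_opening()*93)
p=get_eef_pos()
move_l((p[0],p[1],.11),feed=.1); pause(.2); print(st(),get_clock())
q=bp(0,-.03); move_ptp((*q,.2),ori(yb)); pause(.1)
m=camera_model("wrist"); im=get_image("wrist"); cv2.imwrite("pics/e.png",im); np.save("m_e.npy",m,allow_pickle=True)
cv2.imwrite("pics/ez.png",cv2.resize(im[50:250,150:350],None,fx=3,fy=3,interpolation=cv2.INTER_CUBIC))
im=get_image("side"); cv2.imwrite("pics/e_s.png",cv2.resize(im[220:310,170:320],None,fx=5,fy=5,interpolation=cv2.INTER_CUBIC)); print(get_clock())
E
```

```text
stop [-4.95 10.4   1.62 -0.  ] [1.4  1.22]
relax [-4.73  5.67  0.37 -0.  ] [1.35 1.54]
free [ 0.3  -0.08  0.13  0.  ] [ 1.77 -0.32] 0.044001770234663215 41.898661261398374
[ 0.08 -0.35  0.63 -0.01] 31.0583
31.725
```

View pics/ez.png

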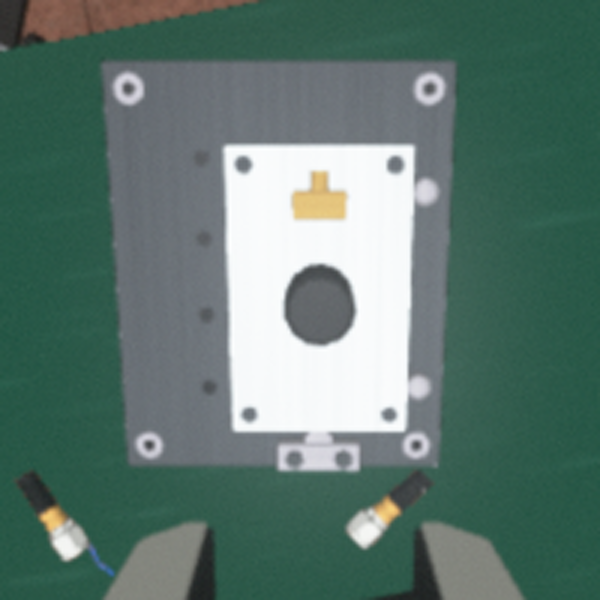

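View pics/e_s.png

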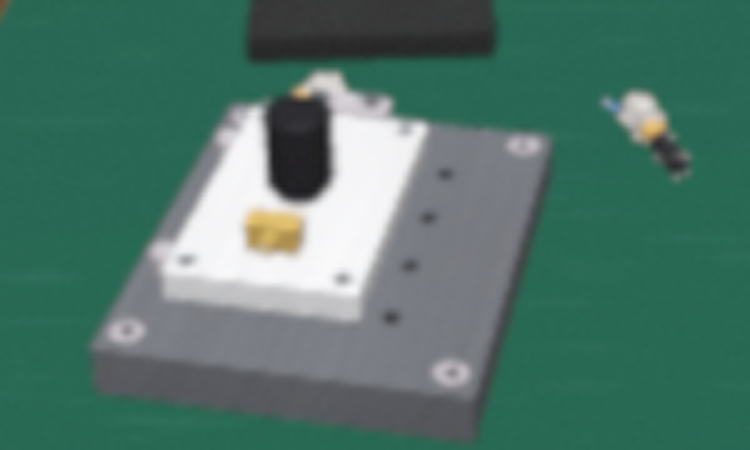

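```bash
python3 - <<'E'
from h import *
im=get_image("top"); cv2.imwrite("pics/f_top.png",im)
net("top",["flux_pot","adapter_n","dust_cap"]); print(get_ft_force(),get_clock()); close_job()
E
```

```text
flux_pot [(0.71, [342.6, 127.2])]
adapter_n [(0.72, [264.9, 267.5])]
dust_cap []
[-0.03532903  0.50283463 -0.01105721] 31.925
the job is handed in; nothing more can be done
```

The plate is lying flat on the fixture base, connector end away from the end stop, and by all my checks but the missed cap it rests on both dowels and the stop. I handed the job in at about 32 s.

- **Placing:** I gripped the plate by its knob and lowered it about 9 mm clear of the dowels and about 8.5 mm clear of the stop.
- **Dowels:** I pressed it home against both dowels, with the push reaching about 11 N and held for 0.6 s. The wrist moment stayed near zero, so the two dowels shared the load evenly.
- **End stop:** I slid it along the dowels with a sideways push of about 4.5 N. The force rose clearly at the stop. I held it there for 0.6 s at about 10 N in total, of which about 5 N was sliding friction, then eased off, released and lifted clear.

**Last checks**
- The wrist picture shows the long edge on both dowels and the end on the nose of the stop. The side picture shows the plate lying flat. The pictures resolve only about 1 mm, so a smaller gap would not show.
- The wrist force is about zero.
- The jar and the adapter were found where they started, to within about 3 pixels.
- The network did not find the dust cap in the last top picture. It was never near the motion.
- Contact came about 1.4 mm further in x and 1.4 mm earlier in y than the cameras predicted. That is within their 2 mm calibration.

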